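# Load a lever into the arbor press behind its spring-hinged chip guard

## Task

Load the lever into the arbor press, ready for its bush to be pressed: swing the spring-hinged chip guard open, hold it open while you pass the lever's boss in under the ram, and push the boss home into the vee locator, wherever that has been set, with a light push of about 10 N so that it bears on both faces, flat on the anvil, with its arm pointing straight out of the front. Then let go so that the guard swings fully shut behind the boss and the lever stays seated. Force neither the guard nor the locator, and leave everything else on the bench where it is.

Things in the scene. Friction and masses are not known exactly. Their poses are not given: they have to be found in the camera images.
- lever_boss (a point): Centre of the lever's boss, half-way up (24 mm above its underside). The boss is an upright bare steel tube, 36 mm across, 48 mm tall, with a bronze bush in it, welded to the end of a straight box-section steel arm 12 mm wide and 16 mm tall, undersides flush. x axis: along the arm from its free end to the boss; z up. The free end is 165 mm behind the boss axis.
- lever: The lever as a whole, about 0.27 kg, centre of mass some 30 mm behind the boss axis; it starts lying flat on the bench with the boss upright. Origin on the boss axis at the underside; axes as for lever_boss. Leaned on the anvil it drags there (steel on steel, friction near 1), and that part of a push does not reach the locator.
- lever_grip (a point): Point on the lever's arm 135 mm behind the boss axis (30 mm short of its free end), half-way up the arm (8 mm above the underside); axes as for lever_boss. Held here, the hand stays outside the guard when the boss is home.
- seat (a point): Nominal place of lever_boss when home: on the ram axis, 24 mm above the anvil's face (a steel disc 120 mm across; its face is 58 mm above the bench). Press axes: x from the open front into the throat, y to the left as one faces the throat, z up. The ram ends in a flat round pad, 48 mm across, 38 mm above this point. The locator's setting shifts home by up to 8 mm along x.
- press: Grey cast arbor press fixed to the bench, 340 mm tall; origin at bench level under the ram axis, axes as for seat. Base 120 mm wide, 30 mm high, reaching forward to x = -90 mm; head overhangs to x = -38 mm, 205 mm above the bench. Two fixed clear side screens 4 mm thick stand at y = +64 and -64 mm, from x = -42 to +85 mm, 152 mm tall. Handle high up on the +y side.
- vee: Vee locator on the anvil: a dark steel block 30 mm tall, two upright faces at 90 degrees opening to the front, mouth 44 mm wide, bisector on the press's x axis. It is clamped where the fitter set it, up to 8 mm nearer or farther along x than nominal; only touch tells. A boss bearing on both faces is at seat y = 0, x = the setting (0 nominal). Origin and axes: those of the press, not of the block.
- guard (a joint): Opening angle (rad) of the spring-hinged chip guard across the throat's front: 0 shut, stop at 1.75. Clear upright panel 4 mm thick; hinge line upright at x = -45, y = -66 mm in the seat's frame; shut, it runs along +y to its free edge at y = +99 mm, 33 mm past the side screen, a lip to hook from behind. The free edge swings out to -x. Spring: 0.11 N m shut, plus 0.11 per rad.
- guard_edge (a point): Middle of the aluminium strip on the guard's free edge (10 mm wide, 70 mm tall), 160 mm from the hinge line, 119 mm above the bench; moves with the guard. Shut, the guard's back face is at x = -43 mm in the seat's frame. Its lower edge is 26 mm above the anvil, its top 96 mm: the lever's arm passes under it, the boss does not.
- strap: Bystander: flat steel strap 150 x 22 x 6 mm with two holes, no boss. Origin under its centre.
- tape: Bystander: roll of masking tape, 90 mm across, 24 mm tall. Origin under its centre.
- bottle: Bystander: clear bottle, 64 mm across, 210 mm tall. Origin under its centre.
- wrench: Bystander: wrench lying on the bench.
- hammer: Bystander: hammer lying on the bench.
- bush: Bystander: flanged bronze bush, 32 mm across, 46 mm tall, standing on the bench. Origin under its centre.

How it is judged (in metres and radians):
On the way, in this order (a step that is already met when the one before it is completed fails the run):
1. the lever is picked up off the bench (height (world z) of lever_grip above 0.04 m), for 0.2 s.
2. the guard is swung open (value of joint guard above 0.6 rad), for 0.1 s.
3. the boss passes the guard line while the guard is held open (x of lever_boss in the frame of seat above -0.075 m and y of lever_boss in the frame of seat between -0.03 and 0.03 m and value of joint guard above 0.3 rad).
4. the boss is pushed home, centred in the vee locator within 2 mm and bearing on it with at least 5 N (y of lever_boss in the frame of seat between -0.002 and 0.002 m and contact force between lever and vee above 5 N), for 0.1 s.
At the end, for the whole second after the job is handed in: The boss stands in the vee, centred within 2 mm across it and within 10 mm of the nominal seat in depth; the lever flat on the anvil (height within 3 mm, tilt under 0.04 rad), its arm within 0.14 rad of straight out, at rest and released; the guard shut (under 0.03 rad) (x of lever_boss in the frame of seat between -0.01 and 0.01 m and y of lever_boss in the frame of seat between -0.002 and 0.002 m and z of lever_boss in the frame of seat between -0.003 and 0.003 m and angle between lever_boss's own z axis and vertical below 0.04 rad and angle between the x axis of lever_boss and the x axis of seat, either way round below 0.14 rad and x of lever_grip in the frame of seat below -0.1 m and value of joint guard below 0.03 rad and linear speed of lever below 0.01 m/s); the robot touches nothing.
It fails at once if the guard is forced: more than 15 N on it (contact force between guard and anything else above 15 N).
It fails at once if the locator is forced: more than 15 N on it (contact force between vee and anything else above 15 N).
It fails at once if a bystander is moved more than 20 mm (distance of any of strap, tape, bottle, wrench, hammer, bush from where it was at the start of the episode above 0.02 m).
It also fails if it takes over 66 s, if anything falls off the work surface, if the arm or the gripper's body presses on something with over 40 N, if the wrist force passes 120 N, or if a joint passes its speed limit or range.

## Robot

A 6-joint arm with a two-finger parallel gripper is mounted at the origin on the work surface. World frame = base frame: x ahead of the robot, y to its left, z up, the work surface at z = 0. Lengths are in mm, angles in rad, forces in N, time in s.
With the tool pointing down it reaches from about 300 to 775 mm from the base axis. Payload 14.6 kg.
Tool frame: the origin (TCP) lies midway between the tips of the shut fingers; the grasp point (between the pads) lies 19 mm behind it; y points along the fingers, z is the direction in which the jaws open and shut, and the axes are right-handed (so a half turn about y gives the same grasp; the last joint's range is limited). The gripper opens to 94 mm and grips with 3 to 60 N. Pads are 16 mm wide; open, the fingers measure 119 mm over their backs; the gripper's body (75 mm by 177 mm) begins 78 mm behind the grasp point.
Start: joints at [1.177, 0.3, 1.521, -0, 1.321, -0.067], TCP at [176.555, 520.882, 205.446] pointing down, gripper open.
Joint ranges: [-3.03, 3.03], [-0.79, 2.21], [0.23, 2.52], [-1.04, 4.18], [0, 3.07], [-2.55, 2.55]. Speed limits (rad/s): [2.22, 2.22, 2.57, 3.14, 3.14, 3.14].

## Interface

Orientations are given as [roll, pitch, yaw] about the fixed x, y, z axes, in that order (R = Rz(yaw) Ry(pitch) Rx(roll)).
In Python, from cell import manip gives the robot as it stands.
- The arm moves only by the tool play_rows, never from a script. Its argument "series" is a list of rows, each a list of 3 entries, a list of its own where there are three numbers: the shift along the tool's x, y, z in m, then the turn about the tool's y in rad, then the closure, from 0 (fully open) to 1 (shut). In form: [[[dx, dy, dz], twist, grip], ...]. A call has 1 to 20 rows; each row is the pose to reach, as a shift and turn from the pose measured when the call began, along the tool's axes at that moment; what a row does not reach only later rows make up. A row lasts 1/10 s, in which the tool goes at most 50 mm and 8.59 degrees, less where a joint would pass 70% of its speed; a pose out of reach is approached as far as the arm can. A call with a gripper value outside its range is refused whole. The fingers move at their own pace and stop on an object; "squeeze" is the grip in N (left out, the last holds). Time passes only in rows, so rows that repeat a pose let the fingers close. It gives the time, the measured TCP pose, the force and the opening at its end, in the units of the state.
- manip.read_state(): the state, without advancing time (a new reading comes with each control period).
- manip.camera(name): name is "side" or "top"; returns the picture (384x512x3 uint8, red, green, blue); there is no depth.
- manip.camera_params(name): a dict with "K" (3x3 intrinsics, pixels), "dist_coeffs" ([k1, k2, p1, p2, k3] as OpenCV has them; the pictures are not rectified), "rvec" (rotation vector, rad) and "tvec" (3), from world to camera coordinates, as OpenCV has them. Camera axes: x right, y down, z forward; pixel columns grow to the right and rows downward; lengths in mm; the calibration is good to about 2 mm. A picture is of the moment at which its call begins. camera_params takes no time and is no camera call.
- manip.sign_off(): hands the job in, once; it reports no verdict.
The state is a dict: "clock": time; "joints": joint angles; "qd": joint speeds; "effort": joint torques, N m; "eef_pos": TCP position; "eef_rot": TCP orientation; "wrist_force": force on the tool from outside, world axes, zero at the start; "moment": the same for the moment, N m; "finger_gap": finger opening in mm.
Only numpy, scipy, OpenCV 4.12 (cv2) and the standard library are available. Lean on these libraries where they do the work, as an engineer would, in place of code of your own. Each camera call takes 0.05 s, during which the arm holds its last target. There are 200 camera calls.

## Working session

There is one attempt and no reset: what is moved stays moved. The work goes in short steps, Python scripts to look and compute and a tool call to move; the robot and the scene stay as the last step left them, time stands still between calls to the robot, and variables do not carry over. Pictures are saved under pics/ and viewed, about 8 in all and at most 12, crops included, and the job is handed in when it is done.

Besides the shell and the picture viewer there is one more tool, called after ">>>" as name(argument=value, ...), one argument or row to a line, values as JSON. play_rows: Moves the arm, as the interface text tells. Its arguments: {"type":"object","properties":{"series":{"type":"array","items":{"type":"array"}},"squeeze":{"type":"number"}},"required":["series"]}

```bash
mkdir -p pics; ls; python3 - <<'E'
from cell import manip
import cv2
print(manip.read_state())
for n in ("top","side"):
    im=manip.camera(n); cv2.imwrite(f"pics/{n}0.png",im[:,:,::-1]); p=manip.camera_params(n); print(n,p)
E
```

```text
pics
{'clock': 0.0, 'joints': array([ 1.17741621e+00,  3.00440880e-01,  1.52157568e+00,  1.21912716e-05,
        1.32069544e+00, -6.66236341e-02]), 'qd': array([ 0.00016702, -0.00136819,  0.00107249, -0.00110388,  0.00041083,
       -0.00104139]), 'effort': array([ 2.74908211e-05, -5.31808627e+01, -3.52736020e+01,  7.08492519e-02,
        2.44693703e-02, -7.76912998e-05]), 'eef_pos': array([176.44762151, 520.65481988, 204.90519021]), 'eef_rot': array([-1.57191241e+00,  8.63022893e-05, -3.26759552e-01]), 'wrist_force': array([ 0.49862028, -0.20829074,  0.15244295]), 'moment': array([-0.02948168, -0.02013005, -0.01725102]), 'finger_gap': 93.65158329238766}
top {'K': array([[480.19836684,   0.        , 258.52052642],
       [  0.        , 480.19836684, 190.45442187],
       [  0.        ,   0.        ,   1.        ]]), 'dist_coeffs': array([0.02023697, 0.        , 0.        , 0.        , 0.        ]), 'rvec': array([ 2.10413665, -2.09286502,  0.25451311]), 'tvec': array([ 107.29589863,  569.29659889, 1242.83275087])}
side {'K': array([[390.07807671,   0.        , 259.85971165],
       [  0.        , 390.07807671, 185.8430628 ],
       [  0.        ,   0.        ,   1.        ]]), 'dist_coeffs': array([-0.04847545,  0.        ,  0.        ,  0.        ,  0.        ]), 'rvec': array([ 2.35364477, -0.75359525,  0.26893213]), 'tvec': array([-372.13352469,  376.16213002,  732.77525722])}
```

View pics/top0.png

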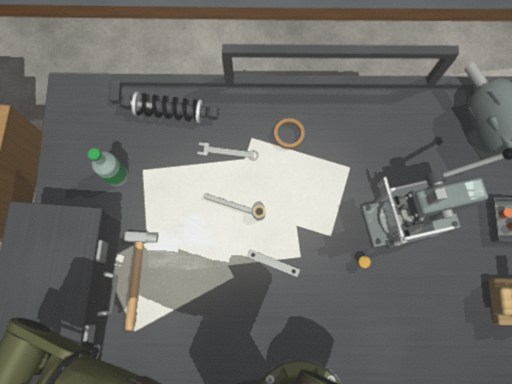

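View pics/side0.png

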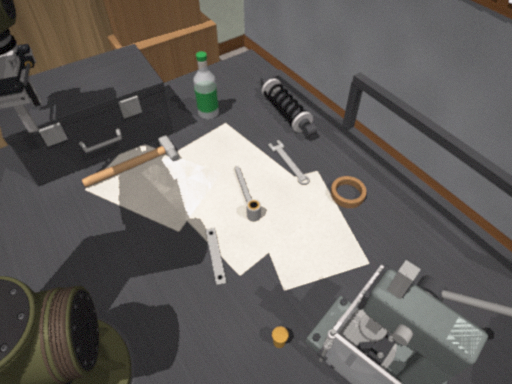

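The top view shows the lever with its boss at about (259,211) and its free end at about (206,196). The press is on the right: guard from about (387,180) to (402,243), base front on the left near x=365, bush at (364,262). The side view agrees. Next I measure on enlarged crops.

```bash
cat > h.py <<'E'
import numpy as np, cv2
from cell import manip
P={n:manip.camera_params(n) for n in("top","side")}
def ray(n,uv):
    p=P[n];R,_=cv2.Rodrigues(p["rvec"]);q=cv2.undistortPoints(np.array([[uv]],float),p["K"],p["dist_coeffs"])[0,0]
    return -R.T@p["tvec"], R.T@np.array([q[0],q[1],1])
def plane(n,uv,z):
    o,d=ray(n,uv); return (o+d*(z-o[2])/d[2])[:2].round(1)
def proj(n,X):
    p=P[n];return cv2.projectPoints(np.array(X,float).reshape(-1,1,3),p["rvec"],p["tvec"],p["K"],p["dist_coeffs"])[0][:,0].round(1)
def two(a,b):
    (o1,d1),(o2,d2)=ray("top",a),ray("side",b)
    A=np.c_[d1,-d2];s=np.linalg.lstsq(A,o2-o1,rcond=None)[0]
    p,q=o1+s[0]*d1,o2+s[1]*d2; return ((p+q)/2).round(1),np.linalg.norm(p-q).round(1)
def crop(n,im,x0,y0,w,h,k,out):
    cv2.imwrite(out,cv2.resize(im[y0:y0+h,x0:x0+w,::-1],None,fx=k,fy=k,interpolation=cv2.INTER_CUBIC))
E
python3 - <<'E'
from h import *
t=cv2.imread("pics/top0.png")[:,:,::-1];s=cv2.imread("pics/side0.png")[:,:,::-1]
a=cv2.resize(t[165:265,355:495,::-1],None,fx=5.5,fy=5.5,interpolation=cv2.INTER_CUBIC);cv2.imwrite("pics/tp.png",a)
b=cv2.resize(s[255:384,300:492,::-1],None,fx=4,fy=4,interpolation=cv2.INTER_CUBIC);cv2.imwrite("pics/sp.png",b)
# lever on the paper: dark against white
g=cv2.cvtColor(np.ascontiguousarray(t),cv2.COLOR_RGB2GRAY)
sub=g[185:228,198:272]; m=(sub<175).astype(np.uint8)
n,l,st,c=cv2.connectedComponentsWithStats(m)
print(st[1:],c[1:])
cv2.imwrite("pics/lv.png",cv2.resize(t[180:230,195:275,::-1],None,fx=9,fy=9,interpolation=cv2.INTER_CUBIC))
E
```

```text
[[  9   9   2   1   2]
 [ 12  10   1   1   1]
 [  6  12  61  24 141]
 [ 21  13   2   1   2]
 [ 24  14   2   1   2]
 [ 27  15   1   1   1]
 [ 33  17   2   1   2]
 [ 45  21   2   1   2]
 [ 57  22   8   9  57]] [[ 9.5         9.        ]
 [12.         10.        ]
 [45.89361702 23.67375887]
 [21.5        13.        ]
 [24.5        14.        ]
 [27.         15.        ]
 [33.5        17.        ]
 [45.5        21.        ]
 [60.64912281 26.07017544]]
```

View pics/tp.png

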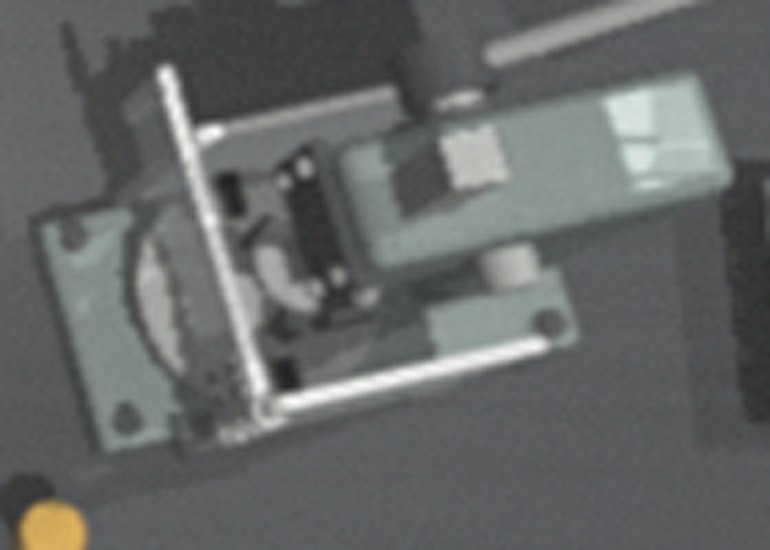

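View pics/sp.png

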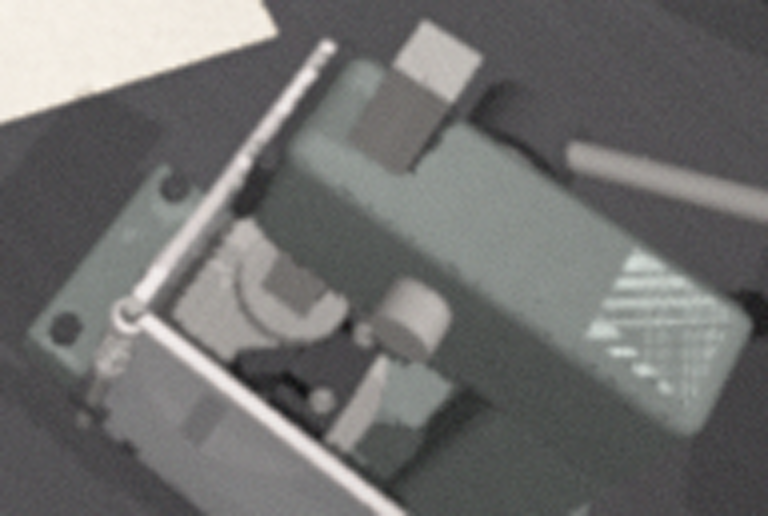

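View pics/lv.png

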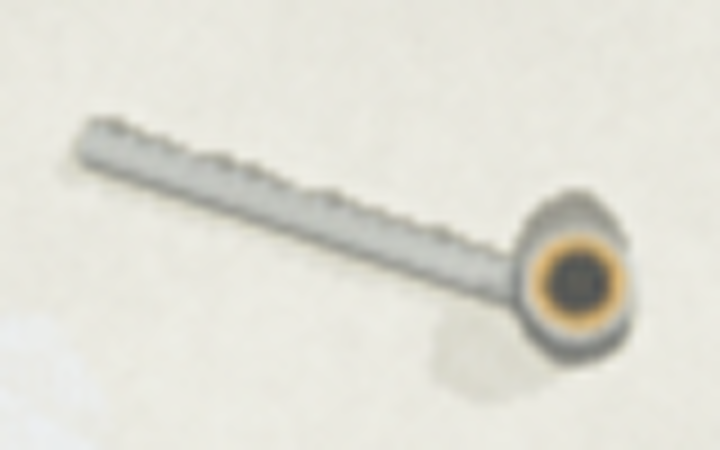

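Crops, in crop pixels:
- **Guard top strip (top crop):** free edge (168,72), hinge (262,405).
- **Screens (top crop):** left screen front (205,132), right screen rear (545,345).
- **Base front corners (top crop):** (38,222) and (100,448).
- **Side crop:** guard free edge (330,47), hinge (130,318), base corners (160,170) and (30,332).
- **Lever crop:** bush centre (578,283), arm end (90,138).

Now I solve for the poses.

```bash
python3 - <<'E'
from h import *
from scipy.optimize import least_squares
c=lambda x,y,k,ox,oy:((x+.5)/k-.5+ox,(y+.5)/k-.5+oy)
T=lambda x,y:c(x,y,5.5,355,165); S=lambda x,y:c(x,y,4,300,255)
L=lambda x,y:c(x,y,9,195,180)
b=plane("top",L(578,283),48); e=plane("top",L(90,138),16); m=plane("top",L(495,268),16)
d=b-e; print("boss",b,"end",e,"len",np.hypot(*d),"yaw",np.arctan2(d[1],d[0]),"yaw from arm only",np.arctan2(*(m-e)[::-1]))
obs=[("top",T(168,72),(-45,99,154)),("top",T(262,405),(-45,-66,154)),("top",T(205,132),(-42,64,152)),("top",T(545,345),(85,-64,152)),
("top",T(38,222),(-90,60,30)),("top",T(100,448),(-90,-60,30)),("side",S(330,47),(-45,99,154)),("side",S(130,318),(-45,-66,154)),("side",S(160,170),(-90,60,30)),("side",S(30,332),(-90,-60,30))]
def W(q,X):
    X=np.array(X,float);ca,sa=np.cos(q[2]),np.sin(q[2]);return np.array([q[0]+ca*X[0]-sa*X[1],q[1]+sa*X[0]+ca*X[1],X[2]])
f=lambda q:np.concatenate([proj(n,W(q,X))[0]-np.array(uv) for n,uv,X in obs])
# finite difference needs unrounded
import h
def pr(n,X):
    p=P[n];return cv2.projectPoints(X.reshape(1,1,3),p["rvec"],p["tvec"],p["K"],p["dist_coeffs"])[0].ravel()
f=lambda q:np.concatenate([pr(n,W(q,X))-np.array(uv) for n,uv,X in obs])
q0=[*plane("top",T(300,270),60),-1.57+.0]
for y0 in(-1.8,-1.3,0,1.57,3):
    r=least_squares(f,[q0[0],q0[1],y0],loss="soft_l1",x_scale=[10,10,.1]); print(r.x,r.cost)
r=min((least_squares(f,[q0[0],q0[1],y],loss="soft_l1",x_scale=[10,10,.1]) for y in(-1.8,0,1.57)),key=lambda r:r.cost)
print(f(r.x).reshape(-1,2).round(1))
for n,u in(("free edge",T(168,72)),("hinge",T(262,405))): print(n,plane("top",u,154))
print("two free",two(T(168,72),S(330,47)),"hinge",two(T(262,405),S(130,318)),"base",two(T(38,222),S(160,170)),two(T(100,448),S(30,332)))
print("bush",plane("top",T(53,528),46),"strap",plane("top",(273,263),3), "tape", plane("top",(289,132),24))
E
```

```text
boss [515.4 109.3] end [567.2 262.7] len 161.9098514606199 yaw -1.8964531113235061 yaw from arm only -1.8807549749428838
[ 499.84634771 -279.65688173   -1.34087008] 7.901936085938987
[ 499.84634792 -279.65688173   -1.34087008] 7.901936085939028
[ 499.84634864 -279.65688165   -1.34087006] 7.901936085940873
[ 499.84634781 -279.65688169   -1.34087008] 7.90193608593889
[ 499.84634857 -279.65688163    4.94231524] 7.901936085940275
[[ 0.  -1. ]
 [ 1.8  1.1]
 [-1.9  1. ]
 [-0.1 -0.1]
 [ 0.4  0. ]
 [ 1.2  0.9]
 [ 0.9 -0.1]
 [-0.  -0.4]
 [ 0.7 -2.9]
 [-1.3  0. ]]
free edge [ 583.4 -213.1]
hinge [ 428.  -246.5]
two free (array([ 583.2, -212.8,  155.7]), np.float64(0.5)) hinge (array([ 429.2, -249.7,  142.8]), np.float64(0.9)) base (array([ 539.4, -179.6,   16.2]), np.float64(2.9)) (array([ 425.1, -205.2,   20.7]), np.float64(1.3))
bush [ 382.3 -173.9] strap [378.1  69.1] tape [754.3  22.4]
```

The press fits at about (500, -280) with yaw -1.341, residuals around 1 px. The lever boss is at (515, 109) with yaw about -1.89, and its measured length of 162 matches the given 165. I move above the grip point at about (558, 237).

>>> play_rows(
  series=[
    [[0.04,0,-0.013],0.13,0],
    [[0.08,0,-0.026],0.26,0],
    [[0.12,0,-0.039],0.39,0],
    [[0.16,0,-0.052],0.52,0],
    [[0.2,0,-0.065],0.65,0],
    [[0.24,0.01,-0.078],0.78,0],
    [[0.28,0.02,-0.09],0.91,0],
    [[0.32,0.03,-0.103],1.04,0],
    [[0.36,0.04,-0.116],1.17,0],
    [[0.4,0.06,-0.13],1.3,0],
    [[0.44,0.08,-0.142],1.43,0],
    [[0.452,0.1,-0.146],1.563,0],
    [[0.452,0.1,-0.146],1.563,0],
    [[0.452,0.1,-0.146],1.563,0],
    [[0.452,0.1,-0.146],1.563,0],
  ],
)

```text
clock: 1.6
eef_pos: [557.3, 238.2, 106.4]
eef_rot: [-1.57, -0.0, -1.886]
wrist_force: [0.4, 0.3, -0.2]
finger_gap: 94.0
```

```bash
cat >> h.py <<'E'
PR=np.array([499.8,-279.7]);PY=-1.341
def w(px,py): # press -> world
    c,s=np.cos(PY),np.sin(PY);return PR+[c*px-s*py,s*px+c*py]
def go(x,y,z,yaw):
    s=manip.read_state();p=s["eef_pos"];a=s["eef_rot"][2];d=np.array([x,y,z])-p
    c,k=np.cos(a),np.sin(a);print("from",p.round(1),a.round(3),"shift",[round(float(v)/1000,4) for v in(c*d[0]+k*d[1],-d[2],-k*d[0]+c*d[1])],"twist",round(float((a-yaw+np.pi)%(2*np.pi)-np.pi),3))
E
python3 - <<'E'
from h import *
im=manip.camera("side");im2=manip.camera("top")
a=cv2.resize(im[120:260,190:330,::-1],None,fx=2.8,fy=2.8,interpolation=cv2.INTER_CUBIC);b=cv2.resize(im2[140:280,160:300,::-1],None,fx=2.8,fy=2.8,interpolation=cv2.INTER_CUBIC)
cv2.imwrite("pics/g1.png",np.hstack([a,b]))
go(557.8,237.4,2.5,-1.89)
s=manip.read_state();print(s["joints"].round(2),s["wrist_force"].round(2),s["clock"])
L=lambda x,y:((x+.5)/9-.5+195,(y+.5)/9-.5+180)
# arm's top-face mid points for axis line; side-view cross-check of bush
for q in((200,180),(300,210),(400,238)): print(plane("top",L(*q),16))
print(proj("side",[515.4,109.3,48]),proj("side",[557.8,237.4,16]))
E
```

```text
from [557.4 238.2 106.4] -1.887 shift [0.0006, 0.1039, 0.0006] twist 0.003
[ 0.34  0.52  1.46 -0.    1.17  0.66] [-0.24 -0.1   0.69] 1.7
[553.9 227.8]
[544.5 196.3]
[535.7 164.8]
[[253.3 204.8]] [[239.1 173.5]]
```

View pics/g1.png

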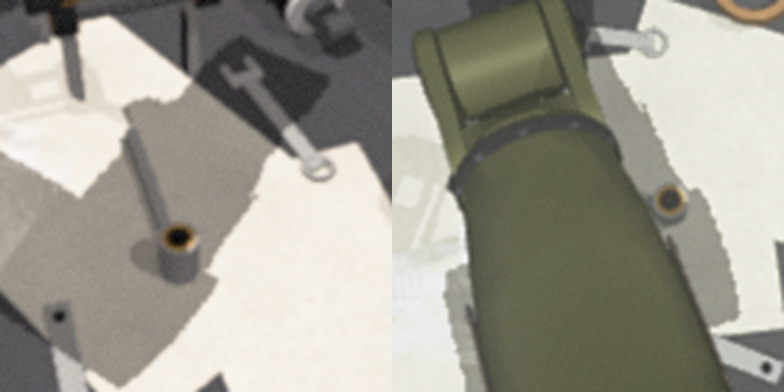

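The side view puts the bush at (253.2, 204.3), against a predicted (253.3, 204.8), so the measurements agree. The fingers straddle the arm's free end. Descend and grip.

>>> play_rows(
  series=[
    [[0,0.03,0],0,0],
    [[0,0.06,0],0,0],
    [[0,0.085,0],0,0],
    [[0,0.095,0.0005],0,0],
    [[0,0.1,0.0005],0,0],
    [[0,0.104,0.0005],0,0],
    [[0,0.104,0.0005],0,0.3],
    [[0,0.104,0.0005],0,0.6],
    [[0,0.104,0.0005],0,1],
    [[0,0.104,0.0005],0,1],
    [[0,0.104,0.0005],0,1],
    [[0,0.104,0.0005],0,1],
    [[0,0.104,0.0005],0,1],
    [[0,0.104,0.0005],0,1],
  ],
  squeeze=60,
)

```text
clock: 3.1
eef_pos: [558.0, 238.0, 2.4]
eef_rot: [-1.57, 0.0, -1.887]
wrist_force: [0.2, 0.1, 0.3]
finger_gap: 33.7
```

>>> play_rows(
  series=[
    [[0,0,0],0,1],
    [[0,0,0],0,1],
    [[0,0,0],0,1],
    [[0,0,0],0,1],
    [[0,0,0],0,1],
    [[0,-0.005,0],0,1],
    [[0,-0.01,0],0,1],
    [[0,-0.02,0],0,1],
    [[0,-0.03,0],0,1],
    [[0,-0.045,0],0,1],
    [[0,-0.06,0],0,1],
    [[0,-0.08,0],0,1],
    [[0,-0.08,0],0,1],
  ],
)

```text
clock: 4.4
eef_pos: [559.3, 238.6, 86.0]
eef_rot: [-1.565, 0.003, -1.887]
wrist_force: [0.4, 0.6, -2.5]
finger_gap: 11.4
```

```bash
python3 - <<'E'
from h import *
im=manip.camera("side")
cv2.imwrite("pics/l1.png",cv2.resize(im[110:250,170:310,::-1],None,fx=4,fy=4,interpolation=cv2.INTER_CUBIC))
s=manip.read_state();print(s)
E
```

```text
{'clock': 4.45, 'joints': array([ 3.43209291e-01,  5.42392037e-01,  1.47410801e+00, -7.73771730e-04,
        1.12105386e+00,  6.59395491e-01]), 'qd': array([-0.00044716,  0.03368734,  0.03142822,  0.00043104, -0.0157557 ,
        0.00091972]), 'effort': array([ 2.16002448e-02, -6.71904659e+01, -3.46044552e+01, -1.30171473e-01,
        4.46542986e-01, -2.64420298e-03]), 'eef_pos': array([558.60286509, 238.28423419,  84.06608349]), 'eef_rot': array([-1.5671766 ,  0.0019224 , -1.88664407]), 'wrist_force': array([-0.19327154,  0.32563331, -3.80859169]), 'moment': array([ 0.1697346 , -0.04093736, -0.01587699]), 'finger_gap': 11.78903617996959}
```

View pics/l1.png

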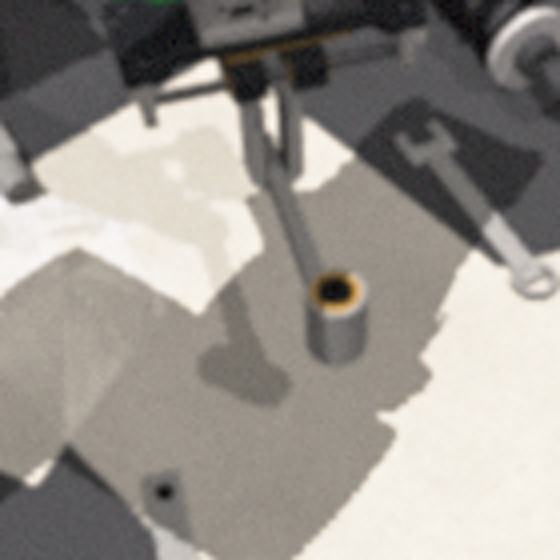

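The lever is lifted, with its bush at crop (335,291). I check it for droop with both cameras.

```bash
cat >> h.py <<'E'
def bush(n,im,uv,r=14):
    x,y=int(uv[0]),int(uv[1]);x0,y0=max(x-r,0),max(y-r,0)
    h=cv2.cvtColor(np.ascontiguousarray(im[y0:y+r,x0:x+r]),cv2.COLOR_RGB2HSV)
    m=((h[...,0]>8)&(h[...,0]<28)&(h[...,1]>90)).astype(np.uint8)
    if m.sum()<6: return None
    c=max(cv2.findContours(m,cv2.RETR_EXTERNAL,cv2.CHAIN_APPROX_NONE)[0],key=len)
    p=np.argwhere(m)[:,::-1].astype(np.float32); (cx,cy),_=cv2.minEnclosingCircle(p)
    return (cx+x0,cy+y0),len(p)
def boss(B): # guess of bush-top point (world mm)
    r=[bush(n,manip.camera(n),proj(n,B)[0]) for n in("top","side")]
    print("bush px",r,"pred",proj("top",B),proj("side",B))
    if r[0] and r[1]: print("bush top 3D",two(r[0][0],r[1][0]))
    return r
E
python3 - <<'E'
from h import *
s=manip.read_state();p=s["eef_pos"];a=s["eef_rot"][2]
B=[p[0]+135*np.cos(a),p[1]+135*np.sin(a),p[2]-2.4+48];print(B)
r=boss(B)
# target hook start: press (-20,91) boss -> grip (-155,91), high first
q=w(-160,200);print("via",q);go(*q,84,PY)
q=w(-155,91);print(q)
print("home grip",w(-135,0))
E
```

```text
[np.float64(516.6688424054666), np.float64(109.9622261734271), np.float64(129.66608348813583)]
bush px [((259.2608699798584, 204.65217399597168), 38), ((253.3636360168457, 184.0), 69)] pred [[258.7 204.4]] [[253.  182.7]]
bush top 3D (array([516.7, 108.6, 126.5]), np.float64(0.2))
via [658.0978881  -78.35010895]
from [557.6 237.9  81.9] -1.887 shift [0.2694, -0.0021, 0.1937] twist -0.546
[ 553.1020881  -108.04660678]
home grip [ 469.04980678 -148.24877096]
```

The bush top is at z=126.5 against 127.5 if level, so there is no real droop. I carry the lever to the +y side of the press, clear of the guard.

```bash
python3 - <<'E'
from h import *
go(*w(-147,190),75,PY)
E
```

```text
from [557.6 237.9  81.9] -1.887 shift [0.2857, 0.0069, 0.1919] twist -0.546
```

>>> play_rows(
  series=[
    [[0.008,0,0.006],-0.015,1],
    [[0.025,0,0.018],-0.05,1],
    [[0.05,0,0.035],-0.1,1],
    [[0.075,0,0.052],-0.15,1],
    [[0.1,0,0.068],-0.2,1],
    [[0.125,0,0.085],-0.25,1],
    [[0.15,0,0.102],-0.3,1],
    [[0.175,0,0.118],-0.35,1],
    [[0.2,0.001,0.135],-0.4,1],
    [[0.225,0.003,0.152],-0.44,1],
    [[0.25,0.005,0.169],-0.48,1],
    [[0.268,0.007,0.18],-0.52,1],
    [[0.28,0.007,0.188],-0.54,1],
    [[0.286,0.007,0.192],-0.546,1],
    [[0.286,0.007,0.192],-0.546,1],
    [[0.286,0.007,0.192],-0.546,1],
    [[0.286,0.007,0.192],-0.546,1],
  ],
)

```text
clock: 6.25
eef_pos: [651.1, -92.7, 75.0]
eef_rot: [-1.571, -0.0, -1.34]
wrist_force: [-0.2, -0.1, -2.2]
finger_gap: 11.3
```

```bash
python3 - <<'E'
from h import *
s=manip.read_state();p=s["eef_pos"];a=s["eef_rot"][2]
B=[p[0]+135*np.cos(a),p[1]+135*np.sin(a),p[2]-2.4+48];print(B,s["wrist_force"])
r=boss(B)
go(*w(-147,89),65.5,PY)
E
```

```text
[np.float64(681.9933467894721), np.float64(-224.09871366134604), np.float64(120.62350019630702)] [-0.24965207 -0.05713018 -2.21656104]
bush px [((383.76315784454346, 145.71052646636963), 55), ((416.3387098312378, 252.91935443878174), 88)] pred [[383.9 145.3]] [[416.  252.8]]
bush top 3D (array([ 681.7, -224.2,  120.4]), np.float64(1.5))
from [651.2 -92.8  75.2] -1.34 shift [0.0004, 0.0097, -0.101] twist 0.001
```

The boss position matches the prediction within 1 mm. I lower it and slide it in behind the lip.

>>> play_rows(
  series=[
    [[0,0.005,-0.01],0,1],
    [[0,0.0097,-0.025],0,1],
    [[0,0.0097,-0.04],0,1],
    [[0,0.0097,-0.055],0,1],
    [[0,0.0097,-0.07],0,1],
    [[0,0.0097,-0.08],0,1],
    [[0,0.0097,-0.088],0,1],
    [[0,0.0097,-0.095],0,1],
    [[0,0.0097,-0.1],0,1],
    [[0,0.0097,-0.101],0,1],
    [[0,0.0097,-0.101],0,1],
  ],
)

```text
clock: 7.45
eef_pos: [553.1, -116.0, 65.5]
eef_rot: [-1.57, -0.001, -1.34]
wrist_force: [-0.2, -0.1, -2.4]
finger_gap: 11.7
```

```bash
python3 - <<'E'
from h import *
s=manip.read_state();p=s["eef_pos"];a=s["eef_rot"][2];print(p,a,s["wrist_force"])
im=manip.camera("top");im2=manip.camera("side")
a=cv2.resize(im[140:270,340:470,::-1],None,fx=3,fy=3,interpolation=cv2.INTER_CUBIC);b=cv2.resize(im2[240:370,310:440,::-1],None,fx=3,fy=3,interpolation=cv2.INTER_CUBIC)
cv2.imwrite("pics/hk.png",np.hstack([a,b]))
E
```

```text
[ 553.05333597 -115.98452937   65.51461323] -1.3400605992201224 [-0.22620171 -0.10159381 -2.42773855]
```

View pics/hk.png

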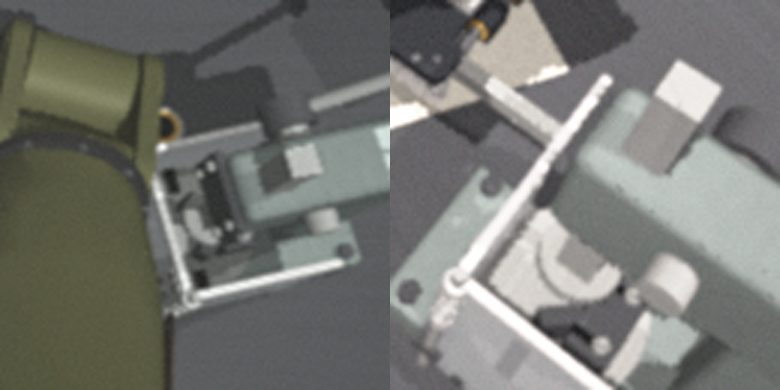

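The top view shows the boss (167,127) behind the lip, outside the left screen. Now I swing the guard along its arc.

>>> play_rows(
  series=[
    [[-0.006,0,0],0,1],
    [[-0.011,0,0],0,1],
    [[-0.016,0,0],0,1],
    [[-0.021,0,0],0,1],
    [[-0.028,0,0],0,1],
    [[-0.036,0,0],0,1],
    [[-0.044,0,0],0,1],
    [[-0.052,0,-0.001],0,1],
    [[-0.059,0,-0.0025],0,1],
    [[-0.067,0,-0.004],0,1],
    [[-0.0745,0,-0.0055],0,1],
    [[-0.082,0,-0.008],0,1],
    [[-0.089,0,-0.0105],0,1],
    [[-0.096,0,-0.0135],0,1],
    [[-0.1035,0,-0.017],0,1],
    [[-0.11,0,-0.0205],0,1],
    [[-0.117,0,-0.0245],0,1],
    [[-0.123,0,-0.0285],0,1],
    [[-0.1295,0,-0.0335],0,1],
    [[-0.1295,0,-0.0335],0,1],
  ],
)

```text
clock: 9.55
eef_pos: [490.3, 3.1, 65.4]
eef_rot: [-1.57, -0.0, -1.339]
wrist_force: [1.2, -0.7, -2.5]
finger_gap: 11.3
```

```bash
python3 - <<'E'
from h import *
s=manip.read_state();p=s["eef_pos"];a=s["eef_rot"][2];print(p,a,s["wrist_force"],s["moment"])
im=manip.camera("top");im2=manip.camera("side")
a=cv2.resize(im[140:270,340:470,::-1],None,fx=3,fy=3,interpolation=cv2.INTER_CUBIC);b=cv2.resize(im2[240:370,270:400,::-1],None,fx=3,fy=3,interpolation=cv2.INTER_CUBIC)
cv2.imwrite("pics/op.png",np.hstack([a,b]))
B=[p[0]+135*np.cos(PY),p[1]+135*np.sin(PY),p[2]-2.4+48];print(B);boss(B)
go(*w(-135-75,0),65.5,PY)
E
```

```text
[490.25974477   3.05959722  65.37570793] -1.3393955708679581 [ 1.15319623 -0.74225564 -2.53775808] [ 0.02220694 -0.0457542   0.07739356]
[np.float64(521.009937993422), np.float64(-128.39163182530945), np.float64(110.97570792511578)]
bush px [((350.0, 204.5), 32), ((325.2741928100586, 262.30645179748535), 67)] pred [[349.8 204.8]] [[323.5 262.6]]
bush top 3D (array([ 523. , -129.6,  111.1]), np.float64(2.5))
from [491.1   2.4  65.4] -1.34 shift [0.0666, -0.0001, -0.0559] twist 0.001
```

View pics/op.png

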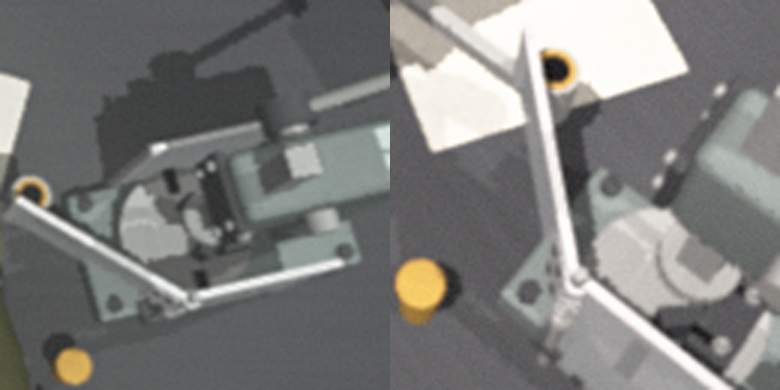

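The guard is open about 0.8 rad with the boss behind its free edge: the boss is at top crop (30,193) and the strip ends at (15,200). Now I move inward along the panel to the centreline, then into the throat.

>>> play_rows(
  series=[
    [[0.006,0,-0.005],0,1],
    [[0.012,0,-0.01],0,1],
    [[0.018,0,-0.015],0,1],
    [[0.024,0,-0.02],0,1],
    [[0.03,0,-0.025],0,1],
    [[0.036,0,-0.03],0,1],
    [[0.042,0,-0.035],0,1],
    [[0.048,0,-0.04],0,1],
    [[0.054,0,-0.045],0,1],
    [[0.06,0,-0.05],0,1],
    [[0.066,0,-0.0555],0,1],
    [[0.07,0,-0.056],0,1],
    [[0.075,0,-0.056],0,1],
    [[0.08,0,-0.056],0,1],
    [[0.085,0,-0.056],0,1],
    [[0.09,0,-0.056],0,1],
    [[0.095,0,-0.056],0,1],
    [[0.1,0,-0.056],0,1],
    [[0.105,0,-0.056],0,1],
    [[0.105,0,-0.056],0,1],
  ],
)

```text
clock: 11.75
eef_pos: [460.7, -113.2, 65.4]
eef_rot: [-1.57, -0.001, -1.341]
wrist_force: [1.9, -1.1, -2.7]
finger_gap: 11.4
```

```bash
python3 - <<'E'
from h import *
s=manip.read_state();p=s["eef_pos"];print(p,s["eef_rot"],s["wrist_force"],s["moment"],s["clock"])
im=manip.camera("top");im2=manip.camera("side")
a=cv2.resize(im[140:270,340:470,::-1],None,fx=3,fy=3,interpolation=cv2.INTER_CUBIC);b=cv2.resize(im2[260:384,290:420,::-1],None,fx=3,fy=390/372*3,interpolation=cv2.INTER_CUBIC)
b=cv2.resize(b,(390,390))
cv2.imwrite("pics/in.png",np.hstack([a,b]))
a=s["eef_rot"][2];B=[p[0]+135*np.cos(a),p[1]+135*np.sin(a),p[2]-2.4+48];print(B);boss(B)
go(*w(-135-15,0),60.9,PY)
E
```

```text
[ 460.74128438 -113.21064022   65.3970835 ] [-1.56987304e+00 -7.35933492e-04 -1.34070441e+00] [ 1.89144947 -1.10438273 -2.71610094] [-0.10308893 -0.13450368  0.16060361] 11.75
[np.float64(491.53033212244094), np.float64(-244.65277402399045), np.float64(110.99708349947446)]
bush px [((396.5, 215.5), 23), ((353.0, 317.5), 114)] pred [[395.  216.2]] [[353.6 317.5]]
bush top 3D (array([ 490.2, -245.9,  117. ]), np.float64(4.3))
from [ 460.6 -112.6   65.4] -1.34 shift [0.0217, 0.0045, 0.0001] twist 0.001
```

View pics/in.png

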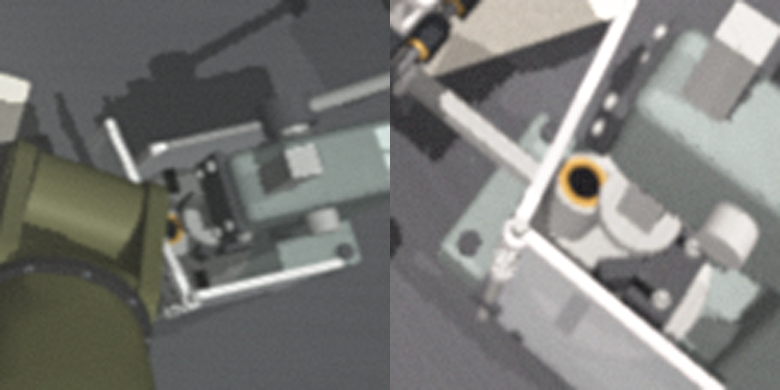

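The guard now rests on the boss, partly open, and the boss is inside the throat (side crop (583,182)), matching the prediction. I continue to x≈-15, where the guard should shut on its own, and lower most of the way.

>>> play_rows(
  series=[
    [[0.004,0,0],0,1],
    [[0.008,0,0],0,1],
    [[0.012,0.001,0],0,1],
    [[0.016,0.002,0],0,1],
    [[0.02,0.003,0],0,1],
    [[0.0215,0.0035,0],0,1],
    [[0.0215,0.0035,0],0,1],
    [[0.0215,0.0035,0],0,1],
  ],
)

```text
clock: 12.75
eef_pos: [465.4, -133.4, 61.9]
eef_rot: [-1.57, -0.001, -1.34]
wrist_force: [-0.1, -0.1, -1.8]
finger_gap: 11.4
```

>>> play_rows(
  series=[
    [[0,0.0005,0],0,1],
    [[0,0.001,0],0,1],
    [[0,0.001,0],0,1],
    [[0,0.001,0],0,1],
  ],
)

```text
clock: 13.15
eef_pos: [465.5, -133.4, 61.0]
eef_rot: [-1.57, -0.001, -1.34]
wrist_force: [0.2, -0.6, -0.3]
finger_gap: 11.6
```

>>> play_rows(
  series=[
    [[0,0.0005,0],0,1],
    [[0,0.0005,0],0,1],
    [[0,0.0005,0],0,1],
  ],
)

```text
clock: 13.45
eef_pos: [465.5, -133.3, 60.5]
eef_rot: [-1.57, -0.001, -1.34]
wrist_force: [0.2, 0.1, -0.8]
finger_gap: 11.0
```

The load comes off at about z=61.9, so the boss touches the anvil there. The lateral force is gone, so the guard has closed. I raise the boss 1.8 mm clear and creep forward.

>>> play_rows(
  series=[
    [[0,-0.001,0],0,1],
    [[0,-0.0018,0],0,1],
    [[0.001,-0.0018,0],0,1],
    [[0.002,-0.0018,0],0,1],
    [[0.003,-0.0018,0],0,1],
    [[0.004,-0.0018,0],0,1],
    [[0.004,-0.0018,0],0,1],
  ],
)

```text
clock: 14.15
eef_pos: [466.4, -137.4, 62.2]
eef_rot: [-1.57, -0.001, -1.34]
wrist_force: [0.2, -0.9, -2.6]
finger_gap: 11.7
```

>>> play_rows(
  series=[
    [[0.0005,0,0],0,1],
    [[0.001,0,0],0,1],
    [[0.0015,0,0],0,1],
    [[0.002,0,0],0,1],
    [[0.002,0,0],0,1],
  ],
)

```text
clock: 14.65
eef_pos: [466.8, -139.2, 62.2]
eef_rot: [-1.57, -0.0, -1.34]
wrist_force: [0.7, 1.6, -2.7]
finger_gap: 11.7
```

>>> play_rows(
  series=[
    [[0.0005,0,0],0,1],
    [[0.001,0,0],0,1],
    [[0.0015,0,0],0,1],
    [[0.0015,0,0],0,1],
  ],
)

```text
clock: 15.05
eef_pos: [466.6, -139.5, 61.7]
eef_rot: [-1.571, 0.002, -1.34]
wrist_force: [-1.2, 10.3, -2.4]
finger_gap: 11.4
```

Contact, with a 10.3 N axial reaction and only 1.2 N lateral, so both faces are bearing. I hold about the same push briefly to meet the dwell.

>>> play_rows(
  series=[
    [[0.001,-0.0003,0],0,1],
    [[0.001,-0.0003,0],0,1],
  ],
)

```text
clock: 15.25
eef_pos: [466.4, -139.5, 61.7]
eef_rot: [-1.572, 0.004, -1.34]
wrist_force: [-1.8, 9.2, -2.0]
finger_gap: 11.3
```

>>> play_rows(
  series=[
    [[0.001,-0.0002,0],0,1],
    [[0.001,-0.0002,0],0,1],
  ],
)

```text
clock: 15.45
eef_pos: [466.3, -139.5, 61.7]
eef_rot: [-1.573, 0.006, -1.339]
wrist_force: [-2.2, 9.6, -1.5]
finger_gap: 11.1
```

>>> play_rows(
  series=[
    [[0.0003,0.0005,0],0,1],
    [[0.0003,0.001,0],0,1],
    [[0.0003,0.0012,0],0,1],
    [[0.0003,0.0012,0],0,1],
    [[0.0003,0.0012,0],0,1],
  ],
)

```text
clock: 15.95
eef_pos: [466.4, -139.4, 60.6]
eef_rot: [-1.573, 0.007, -1.339]
wrist_force: [0.4, 6.3, -0.6]
finger_gap: 11.5
```

>>> play_rows(
  series=[
    [[0,0,0],0,1],
    [[0,0,0],0,0.8],
    [[0,0,0],0,0.7],
    [[0,0,0],0,0.6],
    [[0,0,0],0,0.5],
    [[0,0,0],0,0.5],
    [[0,0,0],0,0.5],
  ],
)

```text
clock: 16.65
eef_pos: [466.4, -139.5, 60.6]
eef_rot: [-1.573, 0.007, -1.339]
wrist_force: [0.9, 0.3, 0.2]
finger_gap: 46.9
```

```bash
python3 - <<'E'
from h import *
s=manip.read_state();print(s["wrist_force"],s["finger_gap"])
im=manip.camera("top");im2=manip.camera("side")
b=w(-9,0);B=[*b,106];boss(B);
print("expected bush px for y=0, x=-9",B)
E
```

```text
[0.93668298 0.25229293 0.19734116] 46.909978971189496
bush px [None, None] pred [[404.4 214.2]] [[365.8 328.1]]
expected bush px for y=0, x=-9 [np.float64(497.74998711852646), np.float64(-270.93658473049504), 106]
```

Released. I back the hand off upwards, then look.

>>> play_rows(
  series=[
    [[0,-0.01,0],0,0.5],
    [[0,-0.025,0],0,0.5],
    [[0,-0.05,0],0,0.5],
    [[-0.02,-0.08,0],0,0.5],
    [[-0.06,-0.12,0],0,0.5],
    [[-0.1,-0.15,0],0,0.5],
    [[-0.14,-0.17,0],0,0.5],
    [[-0.18,-0.18,0.03],0,0.5],
    [[-0.2,-0.18,0.06],0,0.5],
    [[-0.2,-0.18,0.1],0,0.5],
    [[-0.2,-0.18,0.14],0,0.5],
    [[-0.2,-0.18,0.16],0,0.5],
    [[-0.2,-0.18,0.16],0,0.5],
  ],
)

```text
clock: 18.15
eef_pos: [578.1, 91.3, 241.2]
eef_rot: [-1.574, 0.007, -1.339]
wrist_force: [0.9, 0.3, -0.2]
finger_gap: 46.9
```

```bash
python3 - <<'E'
from h import *
s=manip.read_state();print(s["wrist_force"],s["finger_gap"],s["clock"],s["eef_pos"])
im=manip.camera("top");im2=manip.camera("side")
a=cv2.resize(im[150:280,335:465,::-1],None,fx=3,fy=3,interpolation=cv2.INTER_CUBIC);b=cv2.resize(im2[254:384,290:420,::-1],None,fx=3,fy=3,interpolation=cv2.INTER_CUBIC)
cv2.imwrite("pics/end.png",np.hstack([a,b]))
print(proj("top",[[*w(-174,0),74],[*w(-100,0),74]]),proj("side",[[*w(-174,0),74],[*w(-100,0),74],[*w(-9,0),106]]))
E
```

```text
[ 0.93948658  0.29818899 -0.24382104] 46.87154298131024 18.15 [578.05924186  91.3287493  241.24002276]
[[341.2 230. ]
 [368.  223.9]] [[292.7 280.5]
 [322.4 303.5]
 [365.8 328.1]]
```

View pics/end.png

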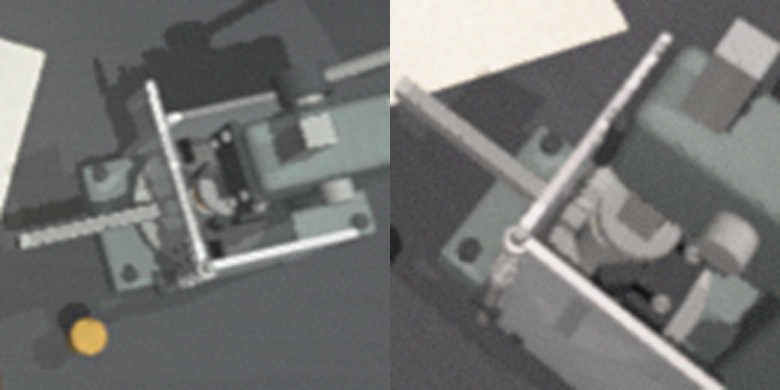

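The arm's end is at px (341,230), against (341.2,230.0) expected for a straight, seated lever. The guard's free edge is at (385.0,178.3), against (385.1,177.7) before, so it is shut. The hand is clear, so I hand in.

```bash
python3 -c "
from cell import manip
print(manip.sign_off())"
```

```text
the job is handed in; nothing more can be done
None
```

The lever is loaded in the press and the job is handed in at about 18 s on the robot clock; sign-off reports no verdict.

**What I did:** I gripped the lever by its arm and hooked the guard's lip from behind with the boss. I swung the guard open to about 0.8 rad and slid the boss in along the panel. The guard closed by itself behind the boss. I then pushed the boss into the vee, lowered the lever flat, let go and backed off.

**Checks that passed:**
- **Push:** the reaction was 9–10 N along the press axis with at most about 1.2 N sideways, so both vee faces are bearing.
- **Lever:** in the last pictures its free end is within 1 px of where a straight, centred lever should be.
- **Guard:** its free edge is within 1 px of where it was when shut at the start.
- **Robot:** the hand is clear and touching nothing.

**Checks that were weak or failed:**
- **Boss depth:** my camera-based press position puts the boss at about -9 mm. That is 1 mm past the ±8 mm setting range, which I put down to about 2 mm of calibration error; the limit is ±10 mm.
- **Boss after release:** the bush was hidden by the ram, so its final position was not seen directly. It rests on the contact forces and the arm's position.
- **Bystanders:** I did not measure them again at the end. The carry was planned to clear them and no unexpected force appeared in the readings.

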